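Shut the red-ringed gas valve with the loose key

ROBOT

A 6-joint arm with a two-finger parallel gripper is mounted at the origin on the work surface; the furniture and walls round the work are solid. World frame = base frame: x ahead of the robot, y to its left, z up, the work surface at z = 0. Lengths are in m, angles in rad, forces in N, time in s.
With the tool pointing down it reaches from about 0.35 to 0.925 m from the base axis. Payload 6.4 kg.
Tool frame: the origin (TCP) lies at the very end of the fingers, on their centre line; the grasp point (between the pads) lies r.pinch_z behind it (r.pinch_z is the distance from the TCP to the grasp point, in m); x points along the fingers, y is the direction in which the jaws open and shut, and the axes are right-handed (so a half turn about x gives the same grasp; the last joint's range is limited). The gripper opens to 94 mm and grips with 3 to 60 N. Pads are 16 mm wide; open, the fingers measure 119 mm over their backs; the gripper's body (75 mm by 177 mm) begins 78 mm behind the grasp point.
Start: joints at [1.007, 0.245, 1.558, -0, 1.339, -0.174], TCP at [0.247, 0.601, 0.205] pointing down, gripper open.
Joint ranges: [-3.13, 3.13], [-1.02, 2.26], [0.13, 2.54], [-0.95, 4.09], [0.21, 2.88], [-2.74, 2.74]. Speed limits (rad/s): [2.57, 2.57, 3.14, 3.14, 3.14, 3.14].

INTERFACE

Orientations are given as a rotation vector (axis times angle).
In Python, from bench import get_obs, eyes, r gives the robot as it stands. The module is installed in compiled form; this text tells all that it offers.
- The arm moves only by the tool move_arm, never from a script. Its argument "increments" is one flat list of numbers, 7 for each row, row after row: the shift along the tool's x, y, z in m, then the turn, a rotation vector about the tool's x, y, z in degrees, then the finger opening in m, from 0 to 0.094. A call has 1 to 5 rows; each row is the pose to reach, as a shift and turn from the pose commanded when the call began, along the tool's axes at that moment; what a row does not reach only later rows make up. A row lasts 1/12 s, in which the tool goes at most 41.7 mm and 7.16 degrees, less where a joint would pass 70% of its speed; a pose out of reach is approached as far as the arm can. A call with a gripper value outside its range is refused whole. The fingers move at their own pace and stop on an object; "grip_force" is the grip in N (left out, the last holds). Time passes only in rows, so rows that repeat a pose let the fingers close. It gives the time, the measured TCP pose, the force and the opening at its end, in the units of the state.
- get_obs(): the state, without advancing time (a new reading comes with each control period).
- eyes.grab_frame(name): name is "scene" or "top" or "wrist"; returns a dict with "image" (400x640x3 uint8, red, green, blue), "mtx" (3x3 intrinsics, pixels), "extrinsics" (4x4, takes a point from camera to world coordinates). Camera axes: x right, y up, looking along -z (the intrinsics and any distortion apply to the point x, -y, -z); pixel columns grow to the right and rows downward; lengths in m; the calibration is good to about 2 mm. The wrist camera is an equidistant fisheye: a pixel r from the principal point sees the ray r / f radians off the axis. A picture is of the moment at which its call begins. There is no depth.
- r.close_job(): hands the job in, once; it reports no verdict.
The state is a dict: "time": time; "joints": joint angles; "qvel": joint speeds; "effort": joint torques, N m; "eef_pos": TCP position; "eef_rot": TCP orientation; "ft_force": force on the tool from outside, world axes, zero at the start; "torque": the same for the moment, N m; "opening": finger opening in m.
Only numpy, scipy, OpenCV 4.12 (cv2) and the standard library are available. Lean on these libraries where they do the work, as an engineer would, in place of code of your own. Each camera call takes 0.05 s, during which the arm holds its last target.

TASK

Shut off the torch's fuel gas: take the loose yellow-handled T key, seat it fully down over the tongue in the well of the red-ringed valve, and turn it clockwise (seen from above) until the valve stops. Leave the key standing seated in that valve, and do not turn the blue-ringed valve.

Things in the scene. Friction and masses are not known exactly. Their poses are not given: they have to be found in the camera images.
- key_grip (a point): Centre of the key's yellow T handle (bar 90 mm along x, 14 along y, 18 high), on the upright axis (z), 93 mm above the foot's underside. The key, 0.2 to 0.33 kg, stands on its foot. Below the handle a 12 mm round shaft; dark steel foot 40 (x) by 38 (y) by 31 mm high, with a slot along x, open below and at both ends, 24 mm wide, 23 deep. Same after half a turn.
- red_tongue (a point): Centre of the top of the red-ringed valve's tongue, a steel bar 40 mm along x, 10 along y, 16 high; turns with the valve; z up. It stands on the floor, 17 mm above the bench, of a fixed round well 76 mm across, rim 45 mm above the bench, 92 mm outside. Seated, the key's foot rests on that floor (key_grip 110 mm above the bench), 7 mm free each side of the tongue.
- red_valve (a joint): Angle of the red-ringed valve, rad: 0 open, grows clockwise seen from above, stop at 1.05 (shut). Starts between 0 and 0.15. Friction about 0.1 N m; stays where it is left. A key seated square to the tongue first turns about 0.38 rad in the slack before it drives the tongue.
- blue_valve (a joint): Angle of the blue-ringed valve, rad, same measure and same build; it stands 0.13 m or more to the left or right of the red-ringed one. Starts at 0 (open) and must stay there.

How it is judged:
On the way, in this order (a step that is already met when the one before it is completed fails the run):
1. the key is seated over the tongue of the red-ringed valve, before the valve is turned (horizontal distance between key_grip and red_tongue below 0.016 m and height (world z) of key_grip below 0.117 m and angle between key_grip's own z axis and vertical below 0.17 rad and value of joint red_valve below 0.5 rad), for 0.2 s.
2. the seated key has turned the red-ringed valve to its stop (horizontal distance between key_grip and red_tongue below 0.016 m and height (world z) of key_grip below 0.117 m and value of joint red_valve above 0.87 rad), for 0.2 s.
At the end, for the whole second after the job is handed in: The red-ringed valve is shut (within 10 degrees of its stop), the key stands released in it, fully down (within 7 mm), upright within 10 degrees and within 16 mm of the valve's axis, and the blue-ringed valve is still open (within 10 degrees) (all of step 2 and angle between key_grip's own z axis and vertical below 0.17 rad and value of joint blue_valve below 0.17 rad); the robot touches nothing.
It fails at once if the blue-ringed valve is turned by more than 10 degrees (value of joint blue_valve above 0.17 rad).
It also fails if it takes over 43 s, if anything falls off the work surface, if the arm or the gripper's body presses on something with over 40 N, if the wrist force passes 120 N, or if a joint passes its speed limit or range.

## Working session

There is one attempt and no reset: what is moved stays moved. The work goes in short steps, Python scripts to look and compute and a tool call to move; the robot and the scene stay as the last step left them, time stands still between calls to the robot, and variables do not carry over. Pictures are saved under pics/ and viewed, and the job is handed in when it is done.

Besides the shell and the picture viewer there is one more tool, called after ">>>" as name(argument=value, ...) on one line, values as JSON. move_arm: Moves the arm, as the interface text tells. Its arguments: {"type":"object","properties":{"increments":{"type":"array","items":{"type":"number"}},"grip_force":{"type":"number"}},"required":["increments"]}

```bash
mkdir -p pics; python3 - <<'E'
from bench import get_obs, eyes, r
import cv2, numpy as np
o=get_obs(); print({k:np.round(v,4) for k,v in o.items()}, r.pinch_z)
for n in ["scene","top","wrist"]:
    f=eyes.grab_frame(n); cv2.imwrite(f"pics/{n}0.png",f["image"][:,:,::-1]); print(n,np.round(f["mtx"],2).tolist(),np.round(f["extrinsics"],4).tolist(),[k for k in f])
E
```

```text
{'time': np.float64(0.0), 'joints': array([ 1.0069,  0.2458,  1.559 , -0.    ,  1.3387, -0.1741]), 'qvel': array([-0.0025,  0.0007, -0.0007, -0.0015, -0.0001, -0.0013]), 'effort': array([ 6.00000e-04, -4.15846e+01, -3.14597e+01,  6.84000e-02,
        3.33000e-02, -2.00000e-04]), 'eef_pos': array([0.2467, 0.6007, 0.2044]), 'eef_rot': array([ 0.3044,  1.5497, -0.3072]), 'ft_force': array([-0.43  , -0.4779,  0.0078]), 'torque': array([-0.0318,  0.0233,  0.0011]), 'opening': np.float64(0.0938)} 0.0188
scene [[386.26, 0.0, 314.96], [0.0, 386.26, 193.02], [0.0, 0.0, 1.0]] [[0.8391, 0.3098, -0.4471, 0.1347], [-0.5437, 0.4524, -0.7069, -0.8125], [-0.0167, 0.8363, 0.5481, 0.5618], [0.0, 0.0, 0.0, 1.0]] ['image', 'mtx', 'extrinsics']
top [[493.97, 0.0, 320.65], [0.0, 493.97, 201.95], [0.0, 0.0, 1.0]] [[0.0251, 0.9986, -0.0462, 0.455], [-0.9996, 0.0258, 0.0147, -0.203], [0.0158, 0.0458, 0.9988, 0.9882], [0.0, 0.0, 0.0, 1.0]] ['image', 'mtx', 'extrinsics']
wrist [[309.71, 0.0, 313.33], [0.0, 309.71, 197.05], [0.0, 0.0, 1.0]] [[0.3804, -0.8871, -0.2615, 0.1712], [0.9248, 0.3649, 0.1073, 0.6333], [0.0003, -0.2827, 0.9592, 0.3837], [0.0, 0.0, 0.0, 1.0]] ['image', 'mtx', 'extrinsics']
```

View pics/scene0.png

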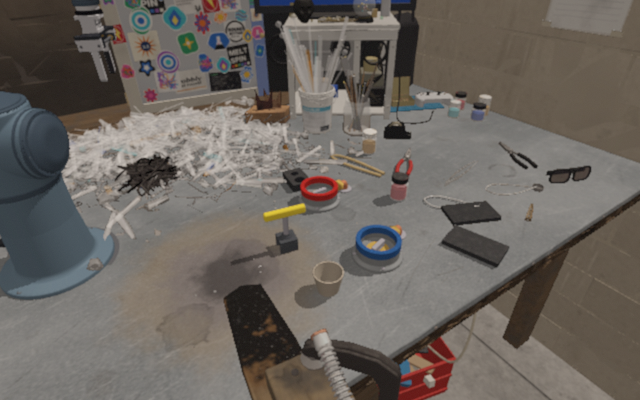

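View pics/top0.png

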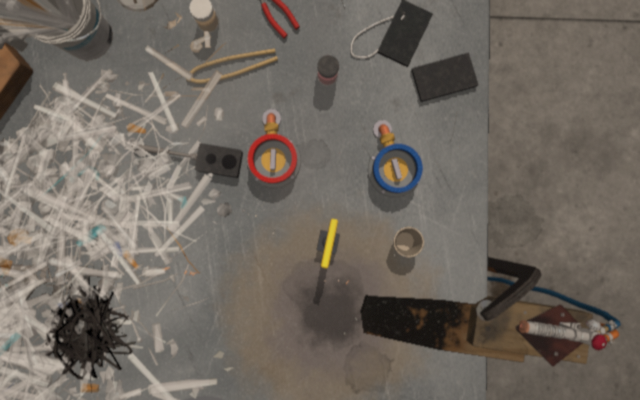

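View pics/wrist0.png

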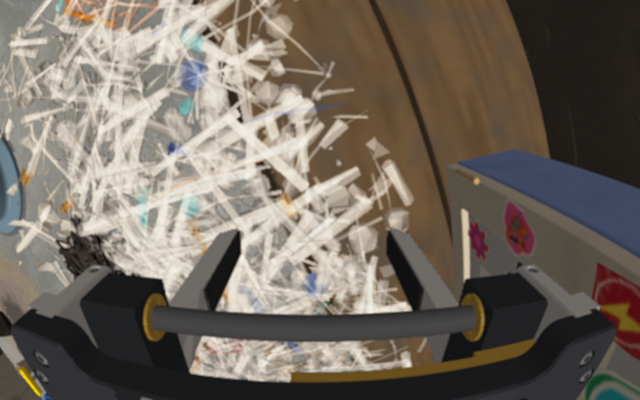

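The top view shows the yellow handle from about (334,221) to (325,267), the red ring at about (272,159) with its tongue near vertical, and the blue ring at (398,168). Next I'll segment these for exact positions.

```bash
cat > h.py <<'E'
import numpy as np, cv2
from bench import get_obs, eyes, r
from scipy.spatial.transform import Rotation as R
def grab(n,name=None):
    f=eyes.grab_frame(n)
    if name: cv2.imwrite(f"pics/{name}.png",f["image"][:,:,::-1])
    return f
def ray(f,uv,fish=False):
    K=f["mtx"];E=f["extrinsics"]
    d=np.array([(uv[0]-K[0,2])/K[0,0],(uv[1]-K[1,2])/K[1,1]])
    if fish:
        t=np.hypot(*d); s=np.sin(t)/max(t,1e-9); v=np.array([d[0]*s,-d[1]*s,-np.cos(t)])
    else: v=np.array([d[0],-d[1],-1.])
    return E[:3,3],E[:3,:3]@v
def atz(f,uv,z,fish=False):
    o,v=ray(f,uv,fish); return o+v*(z-o[2])/v[2]
def proj(f,p,fish=False):
    K=f["mtx"];E=f["extrinsics"]; c=E[:3,:3].T@(np.array(p)-E[:3,3]); x=np.array([c[0],-c[1],-c[2]])
    if fish:
        rr=np.hypot(x[0],x[1]); t=np.arctan2(rr,x[2]); d=x[:2]/max(rr,1e-9)*t
    else: d=x[:2]/x[2]
    return np.array([K[0,0]*d[0]+K[0,2],K[1,1]*d[1]+K[1,2]])
def crop(img,c,h,s,name):
    x,y=map(int,c); w=img[max(0,y-h):y+h,max(0,x-h):x+h]
    cv2.imwrite(f"pics/{name}.png",cv2.resize(w,None,fx=s,fy=s,interpolation=cv2.INTER_CUBIC)[:,:,::-1])
E
python3 - <<'E'
from h import *
for n in ["top","scene"]:
    f=grab(n); im=f["image"]; hsv=cv2.cvtColor(im,cv2.COLOR_RGB2HSV)
    roi={"top":(310,210,345,280),"scene":(255,195,315,225)}[n]
    m=cv2.inRange(hsv,(22,150,60),(35,255,255)); k=np.zeros_like(m); k[roi[1]:roi[3],roi[0]:roi[2]]=m[roi[1]:roi[3],roi[0]:roi[2]]
    pts=np.argwhere(k)[:,::-1].astype(np.float32); rect=cv2.minAreaRect(pts); print(n,len(pts),pts.mean(0),rect)
    if n=="top":
        c=pts.mean(0); u=np.linalg.svd(pts-c,full_matrices=False)[2][0]; p=(pts-c)@u
        a,b=c+u*p.min(),c+u*p.max()
        for z in (.093,.102): print(z,atz(f,c,z),atz(f,a,z),atz(f,b,z))
        A,B=atz(f,a,.1),atz(f,b,.1); d=A-B; print("len",np.linalg.norm(d),"yaw",np.degrees(np.arctan2(d[1],d[0])))
        for nm,lo,hi,cx in (("red",0,8,272),("blue",100,125,398)):
            m=cv2.inRange(hsv,(lo,130,60),(hi,255,255)); k=np.zeros_like(m); k[125:205,cx-35:cx+35]=m[125:205,cx-35:cx+35]
            cs=max(cv2.findContours(k,cv2.RETR_EXTERNAL,cv2.CHAIN_APPROX_NONE)[0],key=cv2.contourArea)
            e=cv2.fitEllipse(cs); print(nm,e,atz(f,e[0],.045))
            crop(im,e[0],32,9,nm+"top")
    else:
        c=pts.mean(0); print("key scene proj z.093",atz(f,c,.093))
        crop(im,(285,230),50,6,"keyscene"); crop(im,(320,192),35,8,"redscene")
E
```

```text
top 391 [328.8491 243.6266] ((328.90972900390625, 243.08779907226562), (8.38116455078125, 49.65839385986328), 12.094757080078125)
0.093 [ 0.42132596 -0.23283565  0.093     ] [ 0.4663483  -0.24157036  0.093     ] [ 0.3784189  -0.22451133  0.093     ]
0.102 [ 0.42166409 -0.23253537  0.102     ] [ 0.46623379 -0.24118227  0.102     ] [ 0.37918841 -0.22429474  0.102     ]
len 0.08886852166977321 yaw -10.979464524738619
red ((271.8960876464844, 158.08123779296875), (48.25537109375, 48.69498825073242), 141.1688232421875) [ 0.58027971 -0.12129287  0.045     ]
blue ((397.34619140625, 168.0908660888672), (46.598907470703125, 47.66103744506836), 63.788665771484375) [ 0.56751686 -0.36259936  0.045     ]
scene 368 [284.22012 212.08153] ((284.0294189453125, 212.11767578125), (8.973817825317383, 42.20119857788086), 75.96376037597656)
key scene proj z.093 [ 0.42576747 -0.23222051  0.093     ]
```

```bash
cd pics; python3 -c "
import cv2,numpy as np
a=[cv2.resize(cv2.imread(n+'.png'),(390,390)) for n in ('redtop','redscene')]
cv2.imwrite('c1.png',np.hstack(a))
a=[cv2.resize(cv2.imread(n+'.png'),(390,390)) for n in ('bluetop','keyscene')]
cv2.imwrite('c2.png',np.hstack(a))"
```

```text
(no output)
```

View pics/c1.png

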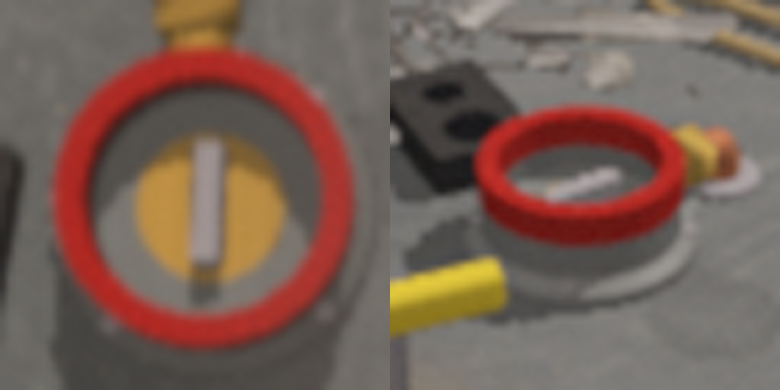

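View pics/c2.png

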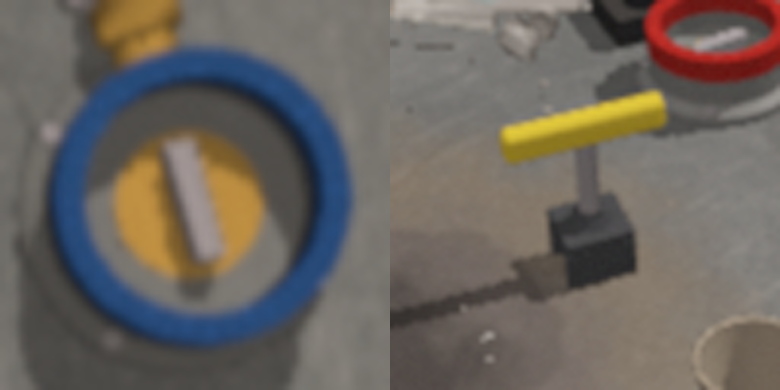

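```bash
cat >> h.py <<'E'
def show(target=None,yaw=None):
    """tool-frame shift/turn to vertical-down pose with TCP target and jaw(y) yaw deg"""
    o=get_obs(); M=R.from_rotvec(o["eef_rot"]).as_matrix()
    y=np.degrees(np.arctan2(M[1,1],M[0,1]))
    print("t",round(float(o["time"]),2),"pos",np.round(o["eef_pos"],4),"x",np.round(M[:,0],3),"jawyaw",round(y,2),"j",np.round(o["joints"],3),"F",np.round(o["ft_force"],1),"T",np.round(o["torque"],2),"op",round(float(o["opening"]),4))
    if target is not None:
        d=M.T@(np.array(target)-o["eef_pos"])
        a=np.radians(y if yaw is None else yaw); X=np.array([0,0,-1.]);Y=np.array([np.cos(a),np.sin(a),0]);Z=np.cross(X,Y)
        w=R.from_matrix(M.T@np.stack([X,Y,Z],1)).as_rotvec(degrees=True)
        print("shift mm",np.round(d*1000,1),"turn deg",np.round(w,2))
    return o,M
E
python3 - <<'E'
from h import *
f=eyes.grab_frame("top")
a=atz(f,(273.3,148.7),.033);b=atz(f,(272.3,169.5),.033);print(a,b,(a+b)/2,np.degrees(np.arctan2(*(a-b)[1::-1])), np.linalg.norm(a-b))
show([.424,-.2325,.2],79)
s=eyes.grab_frame("scene")
for p in ([.424,-.2325,.093],[.58,-.12,.045],[.58,-.12,.033]): print(proj(s,p),proj(f,p))
E
```

```text
[ 0.60025842 -0.12243287  0.033     ] [ 0.55965252 -0.12169533  0.033     ] [ 0.57995547 -0.1220641   0.033     ] -1.0405790092807332 0.04061260580889207
t 0.3 pos [0.2469 0.6011 0.2051] x [-0.    -0.001 -1.   ] jawyaw 67.67 j [ 1.007  0.245  1.558 -0.     1.339 -0.174] F [0.2 0.6 0.4] T [-0.04 -0.02  0.  ] op 0.0942
shift mm [   5.5 -703.8  480.6] turn deg [-1.133e+01 -1.000e-02  3.000e-02]
[283.53627883 212.43208846] [328.6996275  242.13939617]
[317.24823583 185.44489253] [271.2164415  158.20808221]
[317.31193147 189.45742853] [271.73652664 159.03810925]
```

>>> move_arm(increments=[0,-0.023,0.0325,0,0,0,0.094,0,-0.046,0.065,0,0,0,0.094,0,-0.069,0.0975,0,0,0,0.094,0,-0.092,0.13,0,0,0,0.094,0,-0.115,0.1625,0,0,0,0.094], grip_force=40)

```text
time: 0.77
eef_pos: [0.3542, 0.4316, 0.2056]
eef_rot: [0.306, 1.549, -0.305]
ft_force: [-0.0, 0.6, 0.6]
opening: 0.0936
```

>>> move_arm(increments=[0,-0.025,0.0325,0,0,0,0.094,0,-0.05,0.065,0,0,0,0.094,0,-0.075,0.0975,0,0,0,0.094,0,-0.1,0.13,0,0,0,0.094,0,-0.125,0.1625,0,0,0,0.094])

```text
time: 1.18
eef_pos: [0.4571, 0.254, 0.2057]
eef_rot: [0.306, 1.548, -0.305]
ft_force: [-0.0, 0.9, -0.8]
opening: 0.0938
```

```bash
python3 -c "
from h import *
show([.424,-.2325,.2],79)"
```

```text
t 1.18 pos [0.4571 0.254  0.2057] x [ 0.001  0.    -1.   ] jawyaw 67.68 j [ 0.29  -0.056  1.881  0.     1.316 -0.891] F [-0.   0.9 -0.8] T [ 0.01 -0.01 -0.03] op 0.0938
shift mm [   5.6 -462.6  154.2] turn deg [-11.32   0.03  -0.02]
```

>>> move_arm(increments=[0,-0.038,0.013,0,0,0,0.094,0,-0.076,0.026,0,0,0,0.094,0,-0.114,0.039,0,0,0,0.094,0,-0.152,0.052,0,0,0,0.094,0,-0.19,0.065,0,0,0,0.094])

```text
time: 1.6
eef_pos: [0.4439, 0.0536, 0.2057]
eef_rot: [0.306, 1.548, -0.305]
ft_force: [0.9, 0.0, 0.2]
opening: 0.0936
```

>>> move_arm(increments=[0,-0.038,0.013,0,0,0,0.094,0,-0.076,0.026,-2,0,0,0.094,0,-0.114,0.039,-4,0,0,0.094,0,-0.152,0.052,-7,0,0,0.094,0,-0.18,0.061,-11.3,0,0,0.094])

```text
time: 2.02
eef_pos: [0.4319, -0.1372, 0.2059]
eef_rot: [0.15, 1.565, -0.151]
ft_force: [0.3, 0.6, 0.8]
opening: 0.0941
```

```bash
python3 -c "
from h import *
show([.424,-.2325,.2],79)
f=grab('wrist','w1')
for z in (.093,.102):print(proj(f,[.424,-.2325,z],True))
show()"
```

```text
t 2.02 pos [ 0.4319 -0.1372  0.2059] x [ 0.001 -0.001 -1.   ] jawyaw 79.03 j [-0.558 -0.24   2.043 -0.     1.337 -1.938] F [0.3 0.6 0.8] T [-0.04 -0.06 -0.02] op 0.0941
shift mm [  6.  -95.   10.4] turn deg [0.03 0.06 0.05]
[218.89570138 202.82254539]
[216.35254864 205.5532163 ]
t 2.07 pos [ 0.4318 -0.1407  0.206 ] x [ 0.001 -0.003 -1.   ] jawyaw 79.05 j [-0.564 -0.237  2.041 -0.003  1.336 -1.943] F [-1.2 -2.6  0.2] T [-0.08  0.03 -0.03] op 0.094
```

View pics/w1.png

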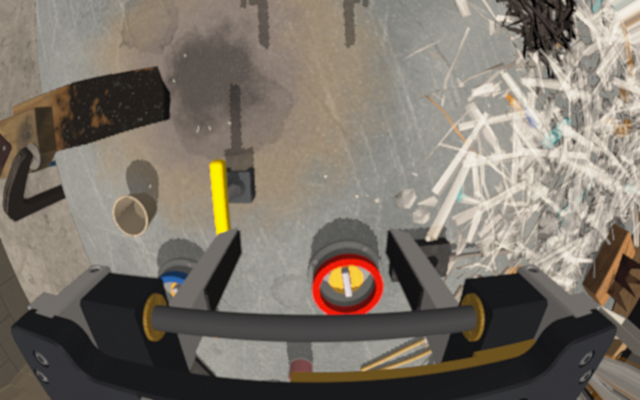

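The wrist view puts the handle at (217,160)–(223,237), matching the prediction at (219,203), and the red ring near (347,284). I'll move over the key.

>>> move_arm(increments=[0.01,-0.035,0.003,0,0,0,0.094,0.02,-0.065,0.007,0,0,0,0.094,0.035,-0.088,0.01,0,0,0,0.094,0.045,-0.094,0.01,0,0,0,0.094,0.045,-0.094,0.01,0,0,0,0.094])

```text
time: 2.48
eef_pos: [0.4227, -0.2285, 0.1581]
eef_rot: [0.156, 1.569, -0.151]
ft_force: [0.3, 0.8, -0.2]
opening: 0.094
```

```bash
python3 -c "
from h import *
show([.424,-.2325,.074],79)
f=grab('wrist','w2');g=grab('top','t2')
im=f['image']; hsv=cv2.cvtColor(im,cv2.COLOR_RGB2HSV)
m=cv2.inRange(hsv,(22,150,60),(35,255,255)); m[:100]=0
n,l,s,c=cv2.connectedComponentsWithStats(m)
for i in range(1,n):
  if s[i,4]>60: print(s[i],c[i],atz(f,c[i],.1,True))
for z in (.093,.102):print(proj(f,[.424,-.2325,z],True))
"
```

```text
t 2.48 pos [ 0.4227 -0.2285  0.1581] x [-0.003  0.003 -1.   ] jawyaw 78.82 j [-0.732 -0.108  2.02   0.     1.234 -2.108] F [ 0.3  0.8 -0.2] T [ 0.01  0.   -0.01] op 0.094
shift mm [84.1 -3.9  2.4] turn deg [-0.18 -0.23 -0.14]
[ 299  157   19  106 1775] [308.86084507 208.24338028] [ 0.41960415 -0.23006129  0.1       ]
[307.12187472 211.05543401]
[306.95754524 214.65267718]
```

View pics/w2.png

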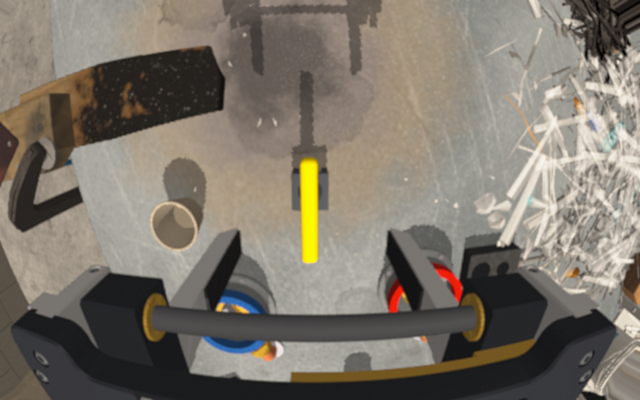

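```bash
python3 -c "
from h import *
f=grab('wrist')
hsv=cv2.cvtColor(f['image'],cv2.COLOR_RGB2HSV)
m=cv2.inRange(hsv,(22,150,60),(35,255,255)); m[:100]=0
ys,xs=np.nonzero(m)
a=[xs[ys<ys.min()+3].mean(),ys.min()-.5];b=[xs[ys>ys.max()-3].mean(),ys.max()+.5]
print(a,b)
A=atz(f,a,.102,True);B=atz(f,b,.102,True);d=B-A;print(A,B,(A+B)/2,np.linalg.norm(d),np.degrees(np.arctan2(d[1],d[0])))
A=atz(f,a,.102,True)
show([*((A+B)/2)[:2],.0745],79)
"
```

```text
[np.float64(307.6875), np.float64(154.5)] [np.float64(241.0), np.float64(311.5)]
[ 0.37804955 -0.22172833  0.102     ] [ 0.51224043 -0.31471317  0.102     ] [ 0.44514499 -0.26822075  0.102     ] 0.1632586075296019 -34.71923862276174
t 2.63 pos [ 0.4245 -0.2277  0.1609] x [ 0.  0. -1.] jawyaw 79.02 j [-0.728 -0.112  2.019  0.     1.235 -2.108] F [ 0.3 -0.3 -0.3] T [-0.02  0.03  0.04] op 0.0939
shift mm [ 86.4 -35.9  28. ] turn deg [ 0.02  0.02 -0.01]
```

```bash
python3 -c "
from h import *
f=grab('wrist')
hsv=cv2.cvtColor(f['image'],cv2.COLOR_RGB2HSV)
m=cv2.inRange(hsv,(22,150,60),(35,255,255)); m[:100]=0
n,l,s,c=cv2.connectedComponentsWithStats(m); i=1+np.argmax(s[1:,4]); m=l==i
ys,xs=np.nonzero(m)
a=[xs[ys<ys.min()+6].mean(),ys.min()-.5];b=[xs[ys>ys.max()-6].mean(),ys.max()+.5]
print(a,b)
A=atz(f,a,.102,True);B=atz(f,b,.102,True);d=B-A;print(A,B,(A+B)/2,np.linalg.norm(d),np.degrees(np.arctan2(d[1],d[0])))
show([*((A+B)/2)[:2],.0745],79)
"
```

```text
[np.float64(307.4065934065934), np.float64(154.5)] [np.float64(308.1463414634146), np.float64(258.5)]
[ 0.37858831 -0.22204289  0.102     ] [ 0.46669568 -0.23905917  0.102     ] [ 0.422642   -0.23055103  0.102     ] 0.08973551666129193 -10.931020875088548
t 2.68 pos [ 0.4247 -0.2277  0.1612] x [ 0.001 -0.001 -1.   ] jawyaw 79.05 j [-0.728 -0.113  2.018  0.     1.235 -2.108] F [ 0.1  0.4 -0. ] T [ 0.07 -0.05  0.01] op 0.0941
shift mm [86.7 -3.2 -1.6] turn deg [0.05 0.06 0.02]
```

>>> move_arm(increments=[0.02,-0.003,-0.0015,0,0,0,0.094,0.04,-0.003,-0.0015,0,0,0,0.094,0.06,-0.003,-0.0015,0,0,0,0.06,0.078,-0.003,-0.0015,0,0,0,0.05,0.086,-0.003,-0.0015,0,0,0,0.04])

```text
time: 3.1
eef_pos: [0.4217, -0.2295, 0.0731]
eef_rot: [0.151, 1.567, -0.149]
ft_force: [-0.0, 0.3, 0.1]
opening: 0.0776
```

>>> move_arm(increments=[0,0,0,0,0,0,0.03,0,0,0,0,0,0,0.02,0,0,0,0,0,0,0.012,0,0,0,0,0,0,0.008,0,0,0,0,0,0,0.005], grip_force=40)

```text
time: 3.52
eef_pos: [0.4228, -0.2317, 0.0756]
eef_rot: [0.15, 1.564, -0.152]
ft_force: [-0.8, 0.3, 0.5]
opening: 0.0441
```

```bash
python3 -c "
from h import *
show([.4226,-.2306,.0745],79)"
```

```text
t 3.52 pos [ 0.4228 -0.2317  0.0756] x [ 0.002 -0.001 -1.   ] jawyaw 78.97 j [-0.737  0.014  2.072 -0.     1.054 -2.115] F [-0.8  0.3  0.5] T [-0.   -0.   -0.01] op 0.0441
shift mm [ 1.1  1.  -0.4] turn deg [-0.02  0.11  0.07]
```

>>> move_arm(increments=[0.001,0.001,0,0,0,0,0.005,0.001,0.001,0,0,0,0,0.005,0.001,0.001,0,0,0,0,0.005,0.001,0.001,0,0,0,0,0.005,0.001,0.001,0,0,0,0,0.005])

```text
time: 3.93
eef_pos: [0.4223, -0.2302, 0.0734]
eef_rot: [0.151, 1.566, -0.151]
ft_force: [-0.2, -0.2, -1.6]
opening: 0.0142
```

>>> move_arm(increments=[0,0,0,0,0,0,0.005,0,0,0,0,0,0,0.005,0,0,0,0,0,0,0.005])

```text
time: 4.18
eef_pos: [0.4223, -0.2302, 0.0734]
eef_rot: [0.151, 1.566, -0.151]
ft_force: [-0.1, -0.3, -0.6]
opening: 0.0135
```

```bash
python3 -c "
from h import *
show([.4226,-.2306,.0745],79)
f=grab('wrist','w3')"
```

```text
t 4.18 pos [ 0.4223 -0.2302  0.0734] x [-0.  0. -1.] jawyaw 78.96 j [-0.735  0.016  2.074 -0.     1.051 -2.114] F [-0.1 -0.3 -0.6] T [-0.06 -0.01  0.01] op 0.0135
shift mm [-1.1 -0.3  0.4] turn deg [-0.04 -0.01 -0.  ]
```

View pics/w3.png

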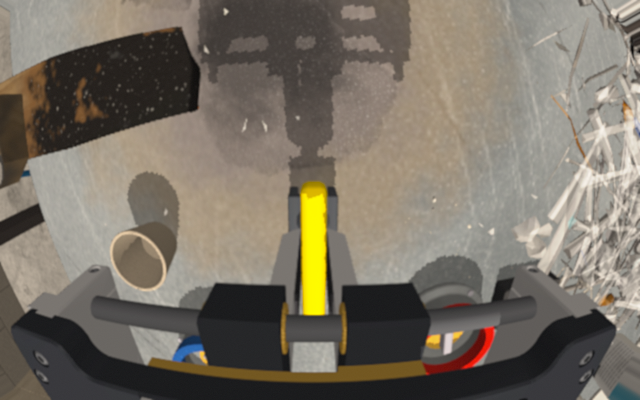

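Key gripped (opening 13.5 mm). Lifting and heading to the red valve.

>>> move_arm(increments=[-0.015,0,0,0,0,0,0.005,-0.035,0,0,0,0,0,0.005,-0.06,0,0,0,0,0,0.005,-0.08,0.01,0.01,0,0,0,0.005,-0.09,0.025,0.025,0,0,0,0.005])

```text
time: 4.65
eef_pos: [0.4522, -0.2115, 0.1659]
eef_rot: [0.151, 1.563, -0.155]
ft_force: [-0.0, -0.2, -2.4]
opening: 0.0137
```

>>> move_arm(increments=[0,0,0,0,0,0,0.005,0,0,0,0,0,0,0.005])

```text
time: 4.82
eef_pos: [0.4519, -0.2101, 0.1635]
eef_rot: [0.15, 1.566, -0.15]
ft_force: [0.1, 0.8, -2.8]
opening: 0.0137
```

```bash
python3 -c "
from h import *
show([.58,-.12,.165],89)
f=grab('wrist','w4')"
```

```text
t 4.82 pos [ 0.4519 -0.2101  0.1635] x [ 0. -0. -1.] jawyaw 79.06 j [-0.663 -0.072  1.976 -0.     1.237 -2.043] F [ 0.1  0.8 -2.8] T [ 0.03 -0.05  0.01] op 0.0137
shift mm [ -1.5 112.8 108.6] turn deg [-9.94  0.    0.02]
```

View pics/w4.png

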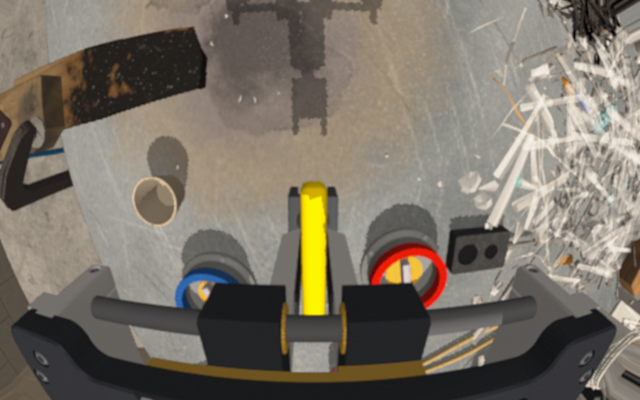

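```bash
python3 -c "
from h import *
f=grab('wrist','w5');im=f['image']
hsv=cv2.cvtColor(im,cv2.COLOR_RGB2HSV)
m=(cv2.inRange(hsv,(0,150,60),(8,255,255))|cv2.inRange(hsv,(172,150,60),(180,255,255)))>0
m[:230]=0;m[:,:360]=0;m[:,455:]=0
P=np.array([atz(f,(x,y),.045,True)[:2] for y,x in np.argwhere(m)])
Q=np.array([[x,y] for y in range(235,282) for x in range(365,452)]);W=np.array([atz(f,q,.045,True)[:2] for q in Q]);L=m[Q[:,1],Q[:,0]]
best=None
for cx in np.arange(.56,.60,.0005):
  for cy in np.arange(-.14,-.10,.0005):
    d=np.hypot(W[:,0]-cx,W[:,1]-cy); ins=(d>.038)&(d<.046); s=(ins&L).sum()/(ins|L).sum()
    if best is None or s>best[0]: best=(s,cx,cy)
print(best,len(P))
x0,y0=360,235
cv2.imwrite('pics/w5c.png',cv2.resize(im[235:325,360:455],None,fx=6,fy=6,interpolation=cv2.INTER_CUBIC)[:,:,::-1])
"
```

```text
(np.float64(0.5669934640522876), np.float64(0.5759999999999983), np.float64(-0.1225)) 1623
```

View pics/w5c.png

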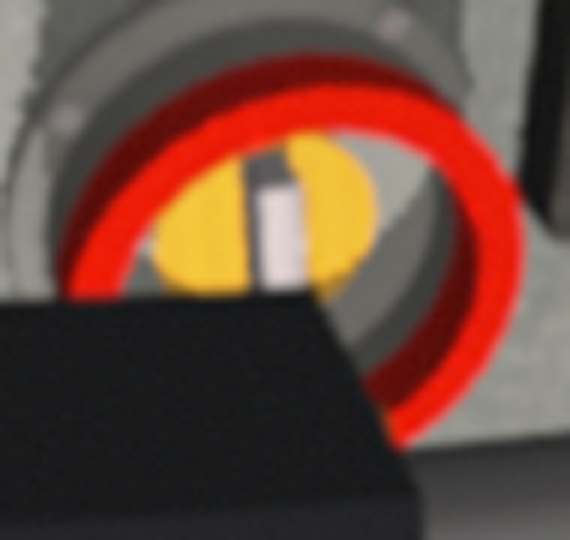

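```bash
python3 -c "
from h import *
f=grab('wrist');im=f['image']
print(im[250,360+71],im[246,360+50])
hsv=cv2.cvtColor(im,cv2.COLOR_RGB2HSV)
m=(im[:,:,0]>185)&(im[:,:,1]<70)
Q=np.array([[x,y] for y in range(238,320) for x in range(362,455) if not (y>282 and x<425)]);W=np.array([atz(f,q,.045,True)[:2] for q in Q]);L=m[Q[:,1],Q[:,0]]
best=[]
for cx in np.arange(.56,.60,.0005):
  for cy in np.arange(-.14,-.10,.0005):
    d=np.hypot(W[:,0]-cx,W[:,1]-cy); ins=(d>.038)&(d<.046); s=(ins&L).sum()/(ins|L).sum()
    best.append((s,cx,cy))
print(sorted(best)[-3:])
# tongue top face near end edge centre line
for a in ((360+282/6,235+185/6),(360+285/6,235+290/6)): print(atz(f,a,.033,True))
show([.58,-.12,.165],89)
"
```

```text
[106  36  33] [108  16  11]
[(np.float64(0.8848346636259977), np.float64(0.5819999999999976), np.float64(-0.119)), (np.float64(0.8932261768082663), np.float64(0.5824999999999976), np.float64(-0.119)), (np.float64(0.8952819332566168), np.float64(0.5824999999999976), np.float64(-0.1195))]
[ 0.56288218 -0.11858273  0.033     ]
[ 0.58778052 -0.11938742  0.033     ]
t 4.97 pos [ 0.4505 -0.2101  0.162 ] x [-0.002  0.002 -1.   ] jawyaw 78.95 j [-0.665 -0.072  1.979 -0.     1.237 -2.043] F [-1.   0.4 -1.9] T [0.01 0.01 0.03] op 0.0139
shift mm [ -3.2 113.3 109.8] turn deg [-10.05  -0.15  -0.08]
```

Wrist fit gives ring centre (0.582, -0.119); top gives about (0.580, -0.1195) after correcting its y bias, so the two agree. I'll move over it.

>>> move_arm(increments=[0,0.02,0.02,-1,0,0,0.005,0,0.05,0.05,-4,0,0,0.005,0,0.08,0.078,-7,0,0,0.005,0,0.104,0.1,-9,0,0,0.005,0,0.114,0.11,-10,0,0,0.005])

```text
time: 5.38
eef_pos: [0.5829, -0.1175, 0.1622]
eef_rot: [0.013, 1.572, -0.011]
ft_force: [0.4, 0.2, -2.8]
opening: 0.0135
```

>>> move_arm(increments=[0,0,0,0,0,0,0.005,0,0,0,0,0,0,0.005])

```text
time: 5.55
eef_pos: [0.5806, -0.1195, 0.1621]
eef_rot: [0.014, 1.573, -0.014]
ft_force: [-0.0, -0.1, -2.2]
opening: 0.0136
```

```bash
python3 -c "
from h import *
show([.5815,-.1195,.124],89)
f=grab('wrist','w6');g=grab('scene','s6');im=g['image']
u=proj(g,[.58,-.12,.08]);print(u)
crop(im,u,50,6,'s6c')
t=grab('top');crop(t['image'],(272,160),50,6,'t6c')
show()
"
cd pics; python3 -c "
import cv2,numpy as np
a=[cv2.resize(cv2.imread(n+'.png'),(390,390)) for n in ('s6c','t6c')]
cv2.imwrite('c6.png',np.hstack(a))"
```

```text
t 5.55 pos [ 0.5806 -0.1195  0.1621] x [-0.003  0.001 -1.   ] jawyaw 88.98 j [-3.940e-01  1.570e-01  1.742e+00 -1.000e-03  1.245e+00 -1.947e+00] F [-0.  -0.1 -2.2] T [ 0.05  0.02 -0.01] op 0.0136
shift mm [38.1  0.   1. ] turn deg [-0.02 -0.15 -0.03]
[317.05743392 173.42523978]
t 5.7 pos [ 0.5802 -0.1204  0.1629] x [-0.001  0.    -1.   ] jawyaw 88.87 j [-0.396  0.155  1.743 -0.     1.245 -1.947] F [ 0.1 -0.1 -1.3] T [-0.01 -0.02 -0.03] op 0.0134
```

View pics/c6.png

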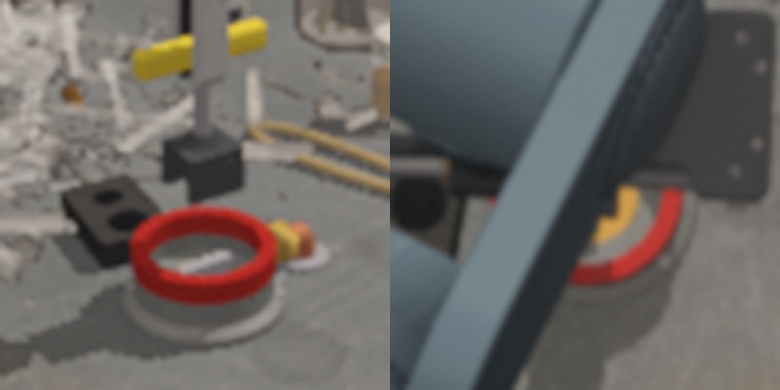

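View pics/w6.png

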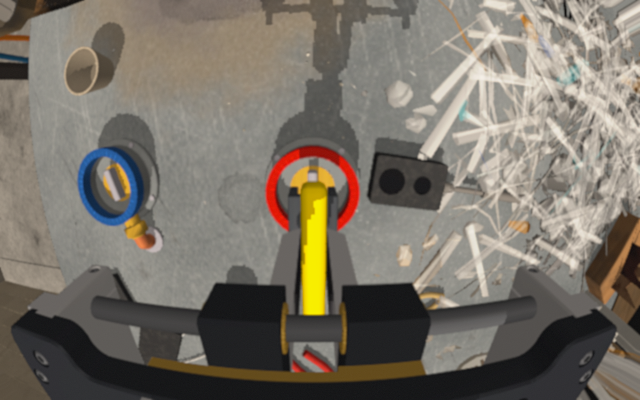

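The scene view shows the foot hovering level above the ring. In the wrist view, ring and tongue centre at column ~313, key at ~314. I'll descend in stages.

>>> move_arm(increments=[0.01,0,0.001,0,0,0,0.005,0.022,0,0.001,0,0,0,0.005,0.034,0,0.001,0,0,0,0.005,0.044,0,0.001,0,0,0,0.005,0.05,0,0.001,0,0,0,0.005])

```text
time: 6.12
eef_pos: [0.581, -0.1193, 0.1107]
eef_rot: [0.016, 1.574, -0.013]
ft_force: [-0.3, -0.2, -2.1]
opening: 0.0137
```

>>> move_arm(increments=[0.002,0,0,0,0,0,0.005,0.005,0,0,0,0,0,0.005,0.008,0,0,0,0,0,0.005,0.011,0,0,0,0,0,0.005,0.012,0,0,0,0,0,0.005])

```text
time: 6.53
eef_pos: [0.5825, -0.1196, 0.1013]
eef_rot: [0.014, 1.571, -0.014]
ft_force: [-1.3, -0.0, -1.8]
opening: 0.0138
```

>>> move_arm(increments=[0.002,0,0,0,0,0,0.005,0.004,0,0,0,0,0,0.005,0.006,0,0,0,0,0,0.005,0.008,0,0,0,0,0,0.005,0.0085,0,0,0,0,0,0.005])

```text
time: 6.95
eef_pos: [0.5822, -0.1196, 0.0925]
eef_rot: [0.014, 1.571, -0.014]
ft_force: [-0.1, -0.3, -2.2]
opening: 0.0139
```

>>> move_arm(increments=[0.0005,0,0,0,0,0,0.005,0.001,0,0,0,0,0,0.005,0.001,0,0,0,0,0,0.005])

```text
time: 7.2
eef_pos: [0.5824, -0.1196, 0.0919]
eef_rot: [0.014, 1.571, -0.014]
ft_force: [0.9, 0.0, -2.2]
opening: 0.0139
```

```bash
python3 -c "
from h import *
show([.5815,-.1195,.0904],89)
g=grab('scene');im=g['image']
for z in (.110,):print(proj(g,[.581,-.1195,z]))
crop(im,(317,175),50,6,'s7c')
show([.5815,-.1195,.0904],89)
"
```

```text
t 7.2 pos [ 0.5824 -0.1196  0.0919] x [-0.  0. -1.] jawyaw 88.96 j [-0.393  0.245  1.78  -0.     1.117 -1.946] F [ 0.9  0.  -2.2] T [ 0.03  0.01 -0.02] op 0.0139
shift mm [ 1.5  0.1 -0.9] turn deg [-0.04 -0.   -0.  ]
[317.11985473 162.53562842]
t 7.25 pos [ 0.5825 -0.1197  0.092 ] x [ 0. -0. -1.] jawyaw 88.97 j [-0.393  0.244  1.78  -0.     1.117 -1.946] F [-0.3  0.1 -2.4] T [0.03 0.06 0.03] op 0.0138
shift mm [ 1.6  0.1 -1. ] turn deg [-0.03  0.    0.  ]
```

View pics/s7c.png

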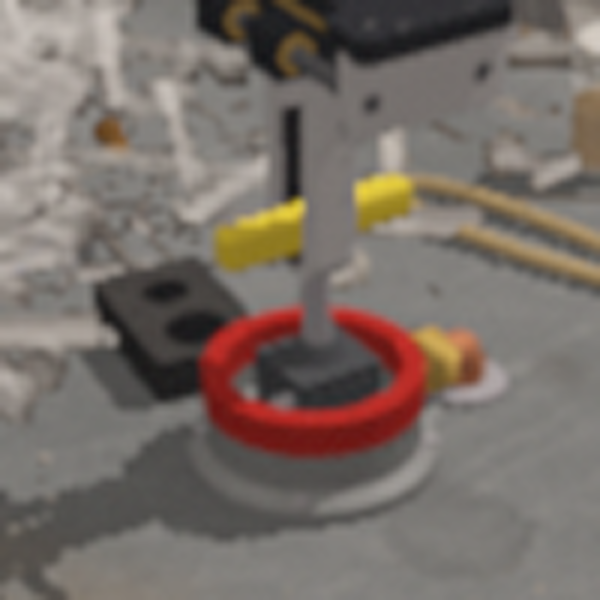

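The foot is inside the red well over the tongue, about 1.5 mm from the floor. I'll touch down and hold.

>>> move_arm(increments=[0.001,0,0,0,0,0,0.005,0.002,0,0,0,0,0,0.005,0.002,0,0,0,0,0,0.005,0.002,0,0,0,0,0,0.005,0.002,0,0,0,0,0,0.005])

```text
time: 7.67
eef_pos: [0.5827, -0.1198, 0.0904]
eef_rot: [0.014, 1.57, -0.014]
ft_force: [-0.2, -0.7, 0.9]
opening: 0.0135
```

```bash
python3 -c "
from h import *
show([.5815,-.1195,.0904],89)
"
```

```text
t 7.67 pos [ 0.5827 -0.1198  0.0904] x [ 0.001 -0.    -1.   ] jawyaw 88.97 j [-0.393  0.247  1.78  -0.     1.114 -1.946] F [-0.2 -0.7  0.9] T [0.07 0.18 0.04] op 0.0135
shift mm [-0.   0.3 -1.2] turn deg [-0.03  0.04  0.02]
```

Contact: the force reading went from -2.2 to +0.9 N at TCP z 0.0904, so the key is seated. Turning clockwise.

>>> move_arm(increments=[0,0,0,4,0,0,0.005,0,0,0,8,0,0,0.005,0,0,0,12,0,0,0.005,0,0,0,16,0,0,0.005,0,0,0,20,0,0,0.005])

```text
time: 8.08
eef_pos: [0.5825, -0.1194, 0.0903]
eef_rot: [0.29, 1.551, -0.29]
ft_force: [-1.1, -1.2, 1.5]
opening: 0.0137
```

>>> move_arm(increments=[0,0,0,4,0,0,0.005,0,0,0,8,0,0,0.005,0,0,0,12,0,0,0.005,0,0,0,16,0,0,0.005,0,0,0,20,0,0,0.005])

```text
time: 8.5
eef_pos: [0.5827, -0.1202, 0.0904]
eef_rot: [0.561, 1.496, -0.563]
ft_force: [-1.1, -0.7, 1.3]
opening: 0.0137
```

```bash
python3 -c "
from h import *
show([.5815,-.1195,.0904],45)
"
```

```text
t 8.5 pos [ 0.5827 -0.1202  0.0904] x [ 0.001 -0.001 -1.   ] jawyaw 48.81 j [-3.930e-01  2.470e-01  1.780e+00 -1.000e-03  1.113e+00 -1.245e+00] F [-1.1 -0.7  1.3] T [-0.32  0.14  0.15] op 0.0137
shift mm [-0.  -0.2 -1.4] turn deg [3.81 0.08 0.04]
```

>>> move_arm(increments=[0,0,0,4,0,0,0.005,0,0,0,8,0,0,0.005,0,0,0,12,0,0,0.005,0,0,0,16,0,0,0.005,0,0,0,20,0,0,0.005])

```text
time: 8.92
eef_pos: [0.5827, -0.1204, 0.0904]
eef_rot: [0.83, 1.405, -0.832]
ft_force: [-1.4, -1.9, 0.3]
opening: 0.0137
```

>>> move_arm(increments=[0,0,0,3,0,0,0.005,0,0,0,6,0,0,0.005,0,0,0,9,0,0,0.005,0,0,0,11,0,0,0.005,0,0,0,12,0,0,0.005])

```text
time: 9.33
eef_pos: [0.5827, -0.1204, 0.0904]
eef_rot: [0.988, 1.333, -0.99]
ft_force: [-0.8, -4.0, 2.1]
opening: 0.0138
```

```bash
python3 -c "
from h import *
show([.5815,-.1195,.0904],15)
"
```

```text
t 9.33 pos [ 0.5827 -0.1204  0.0904] x [ 0.    -0.002 -1.   ] jawyaw 16.93 j [-0.394  0.247  1.78  -0.002  1.113 -0.688] F [-0.8 -4.   2.1] T [-0.57  0.24  0.15] op 0.0138
shift mm [ 0.  -0.8 -1.2] turn deg [1.93 0.1  0.  ]
```

>>> move_arm(increments=[0,0,0,2,0,0,0.005,0,0,0,4,0,0,0.005,0,0,0,4,0,0,0.005])

```text
time: 9.58
eef_pos: [0.5827, -0.1203, 0.0904]
eef_rot: [1.04, 1.306, -1.041]
ft_force: [-1.6, -3.0, 1.9]
opening: 0.0135
```

```bash
python3 -c "
from h import *
show([.5815,-.1195,.0904],5)
"
```

```text
t 9.58 pos [ 0.5827 -0.1203  0.0904] x [ 0.    -0.001 -1.   ] jawyaw 12.97 j [-3.940e-01  2.470e-01  1.780e+00 -1.000e-03  1.113e+00 -6.190e-01] F [-1.6 -3.   1.9] T [-0.67  0.4   0.11] op 0.0135
shift mm [ 0.  -0.9 -1.1] turn deg [ 7.97  0.09 -0.01]
```

>>> move_arm(increments=[0,0,0,1.5,0,0,0.005,0,0,0,3,0,0,0.005,0,0,0,3,0,0,0.005])

```text
time: 9.83
eef_pos: [0.5827, -0.1203, 0.0904]
eef_rot: [1.078, 1.286, -1.079]
ft_force: [-0.8, -3.5, 2.5]
opening: 0.0138
```

```bash
python3 -c "
from h import *
show([.5815,-.1195,.0904],5)
"
```

```text
t 9.83 pos [ 0.5827 -0.1203  0.0904] x [ 0.001 -0.002 -1.   ] jawyaw 10.06 j [-3.930e-01  2.470e-01  1.780e+00 -1.000e-03  1.113e+00 -5.680e-01] F [-0.8 -3.5  2.5] T [-0.71  0.36  0.36] op 0.0138
shift mm [ 0. -1. -1.] turn deg [ 5.06  0.09 -0.02]
```

>>> move_arm(increments=[0,0,0,1.5,0,0,0.005,0,0,0,3,0,0,0.005,0,0,0,3,0,0,0.005])

```text
time: 10.08
eef_pos: [0.5828, -0.1202, 0.0905]
eef_rot: [1.116, 1.264, -1.118]
ft_force: [-1.8, -2.4, 3.2]
opening: 0.0139
```

```bash
python3 -c "
from h import *
show([.5815,-.1195,.0904],5)
"
```

```text
t 10.08 pos [ 0.5828 -0.1202  0.0905] x [ 0.001 -0.002 -1.   ] jawyaw 7.12 j [-3.930e-01  2.470e-01  1.780e+00 -1.000e-03  1.113e+00 -5.170e-01] F [-1.8 -2.4  3.2] T [-0.74  0.28  0.76] op 0.0139
shift mm [ 0.1 -1.2 -0.8] turn deg [ 2.12  0.09 -0.03]
```

Torque is climbing sharply (0.11 → 0.36 → 0.76 N·m) at 82° of turn, so the valve is on its stop. I'll unwind slightly and release.

>>> move_arm(increments=[0,0,0,-2,0,0,0.005,0,0,0,-4,0,0,0.005,0,0,0,-4,0,0,0.005,0,0,0,-4,0,0,0.02,0,0,0,-4,0,0,0.03])

```text
time: 10.5
eef_pos: [0.5823, -0.1189, 0.0895]
eef_rot: [1.069, 1.295, -1.067]
ft_force: [-0.6, -0.0, -0.5]
opening: 0.0234
```

>>> move_arm(increments=[0,0,0,0,0,0,0.04,0,0,0,0,0,0,0.05,0,0,0,0,0,0,0.06,0,0,0,0,0,0,0.06,0,0,0,0,0,0,0.06])

```text
time: 10.92
eef_pos: [0.5824, -0.1195, 0.0899]
eef_rot: [1.067, 1.294, -1.067]
ft_force: [0.2, -0.4, -0.2]
opening: 0.0563
```

```bash
python3 -c "
from h import *
show([.5815,-.1195,.0904],5)
g=grab('scene');crop(g['image'],(317,175),50,6,'s8c')
"
```

```text
t 10.92 pos [ 0.5824 -0.1195  0.0899] x [-0.  0. -1.] jawyaw 10.97 j [-0.393  0.247  1.781  0.     1.114 -0.584] F [ 0.2 -0.4 -0.2] T [-0.06  0.1  -0.02] op 0.0563
shift mm [-0.5 -0.9 -0.2] turn deg [ 5.97 -0.02  0.  ]
```

View pics/s8c.png

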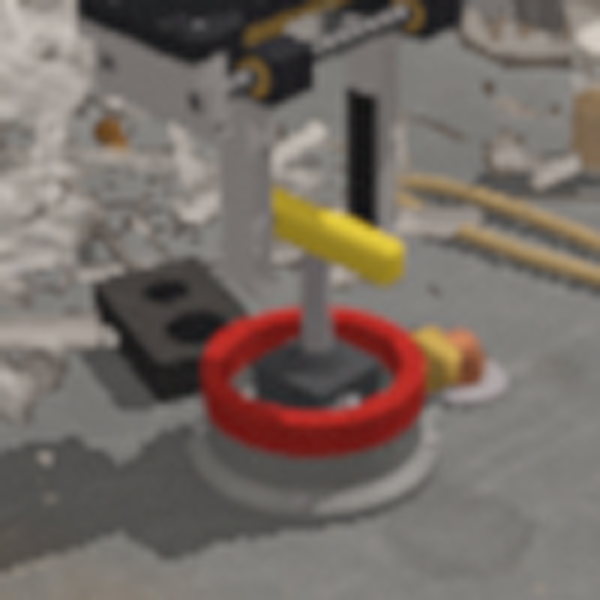

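Released and standing. Now to lift straight up and clear.

>>> move_arm(increments=[-0.008,0,0,0,0,0,0.06,-0.02,0,0,0,0,0,0.06,-0.04,0,0,0,0,0,0.06,-0.07,0,0,0,0,0,0.06,-0.1,0,0,0,0,0,0.06])

```text
time: 11.38
eef_pos: [0.5821, -0.1195, 0.1917]
eef_rot: [1.067, 1.294, -1.067]
ft_force: [0.8, 0.2, 0.0]
opening: 0.0602
```

>>> move_arm(increments=[-0.02,0.03,0,0,0,0,0.06,-0.04,0.06,0,0,0,0,0.06,-0.04,0.09,0,0,0,0,0.06,-0.04,0.12,0,0,0,0,0.06,-0.04,0.12,0,0,0,0,0.06])

```text
time: 11.8
eef_pos: [0.7037, -0.0959, 0.2308]
eef_rot: [1.067, 1.292, -1.064]
ft_force: [-1.0, -0.1, -0.6]
opening: 0.0599
```

```bash
python3 -c "
from h import *
show()
t=grab('top','t9');g=grab('scene','s9');w=grab('wrist','w9')
crop(g['image'],(317,175),50,6,'s9c');crop(t['image'],(272,160),50,6,'t9c')
print(proj(g,[.582,-.12,.110]),proj(t,[.582,-.12,.110]))
a=[cv2.resize(cv2.imread('pics/'+n+'.png'),(390,390)) for n in ('s9c','t9c')]
cv2.imwrite('pics/c9.png',np.hstack(a))"
```

```text
t 11.8 pos [ 0.7037 -0.0959  0.2308] x [ 0.003 -0.    -1.   ] jawyaw 11.06 j [-2.950e-01  3.630e-01  1.366e+00  1.000e-03  1.410e+00 -4.880e-01] F [-1.  -0.1 -0.6] T [-0.03  0.03  0.02] op 0.0599
[317.57754022 162.50423452] [268.18724899 152.20622819]
```

View pics/c9.png

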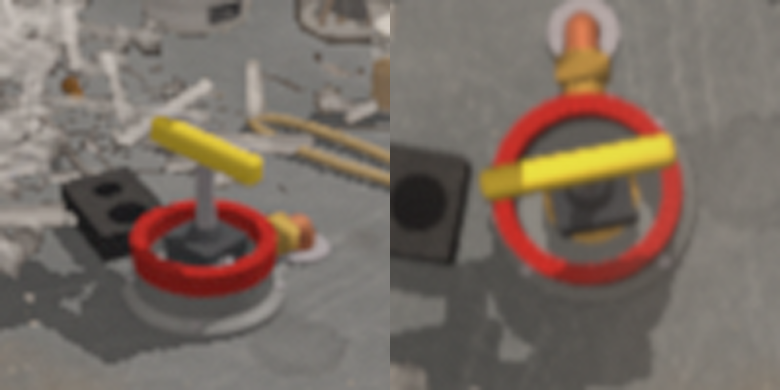

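View pics/t9.png

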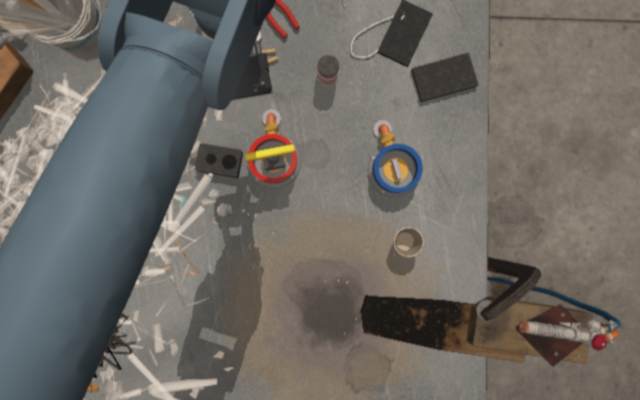

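View pics/w9.png

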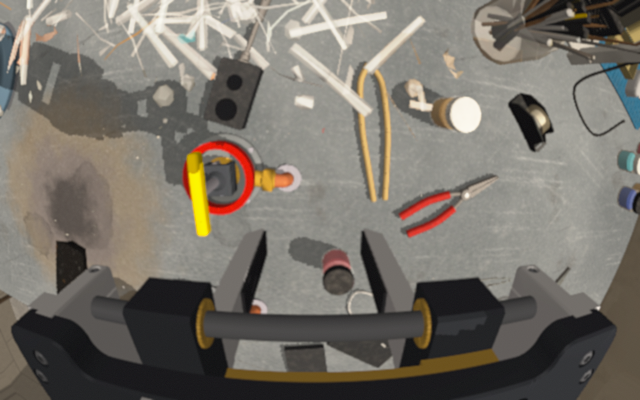

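```bash
python3 -c "
from h import *
for n,roi in (('top',(240,140,305,172)),('scene',(303,150,340,176))):
    f=grab(n);hsv=cv2.cvtColor(f['image'],cv2.COLOR_RGB2HSV)
    m=cv2.inRange(hsv,(24,170,60),(35,255,255));k=np.zeros_like(m);x0,y0,x1,y1=roi;k[y0:y1,x0:x1]=m[y0:y1,x0:x1]
    nn,l,s,c=cv2.connectedComponentsWithStats(k);i=1+np.argmax(s[1:,4]);ys,xs=np.nonzero(l==i);P=np.c_[xs,ys].astype(np.float32)
    (cx,cy),_,_=cv2.minAreaRect(P);c0=np.array([cx,cy]);u=np.linalg.svd(P-P.mean(0),full_matrices=False)[2][0];p=(P-c0)@u
    A,B=atz(f,c0+u*p.min(),.119),atz(f,c0+u*p.max(),.119)
    print(n,len(P),c0,atz(f,c0,.112),np.linalg.norm(A-B),np.degrees(np.arctan2(*(B-A)[1::-1])))
"
```

```text
top 232 [273.70788574 151.20553589] [ 0.58377262 -0.12995154  0.112     ] 0.07025535182476031 102.87377039066658
scene 182 [319.45880127 163.09280396] [ 0.58213453 -0.12810397  0.112     ] 0.0883621931167105 -77.18555582062316
```

The top mask missed the shaded end of the handle, so the two cameras disagree on y. I'll re-measure with a looser mask, relative to the ring.

```bash
python3 -c "
from h import *
from scipy.optimize import least_squares
for n,roi in (('top',(240,140,305,172)),('scene',(300,150,340,176))):
    f=grab(n);im=f['image'];hsv=cv2.cvtColor(im,cv2.COLOR_RGB2HSV)
    m=cv2.inRange(hsv,(22,140,40),(36,255,255));k=np.zeros_like(m);x0,y0,x1,y1=roi;k[y0:y1,x0:x1]=m[y0:y1,x0:x1]
    nn,l,s,c=cv2.connectedComponentsWithStats(k);i=1+np.argmax(s[1:,4]);k=(l==i).astype(np.uint8)
    def mk(p,lo=.101,hi=.119,S=4):
        a=p[2];u=np.array([np.cos(a),np.sin(a)]);v=np.array([-u[1],u[0]])
        C=np.array([proj(f,[*(p[:2]+i*.045*u+j*.007*v),z]) for i in(-1,1) for j in(-1,1) for z in(lo,hi)])
        t=np.zeros_like(k);cv2.fillConvexPoly(t,np.round(cv2.convexHull(C.astype(np.float32))*16).astype(int),1,shift=4);return t
    best=max((((mk((x,y,np.radians(a)))&k).sum()/(mk((x,y,np.radians(a)))|k).sum()),x,y,a) for x in np.arange(.572,.594,.002) for y in np.arange(-.136,-.112,.002) for a in np.arange(90,110,3))
    print(n,k.sum(),np.round(best,3))
    if n=='scene':
        cv2.imwrite('pics/fin.png',cv2.resize(im[130:240,265:375],None,fx=5,fy=5,interpolation=cv2.INTER_CUBIC)[:,:,::-1])
        for p in ([.5815,-.1195,.045],):print(proj(f,p))
    m=((hsv[:,:,0]<8)|(hsv[:,:,0]>172))&(hsv[:,:,1]>150)&(hsv[:,:,2]>60)
    ys,xs=np.nonzero(m[125:240,240:360]); print('red bbox',xs.min()+240,xs.max()+240,ys.min()+125,ys.max()+125)
    R0=np.array([proj(f,[.5815+.046*np.cos(t),-.1195+.046*np.sin(t),z]) for t in np.linspace(0,6.28,60) for z in(.045,.033)]);print('pred',R0.min(0),R0.max(0))
"
```

```text
top 399 [ 0.743  0.582 -0.122 99.   ]
red bbox 249 296 134 182
pred [246.9230908  133.60744368] [295.19009748 181.88768182]
scene 207 [ 0.658  0.584 -0.122 93.   ]
[317.63761956 185.17858276]
red bbox 300 337 177 200
pred [299.39282067 175.8442579 ] [335.92154882 199.37711775]
```

View pics/fin.png

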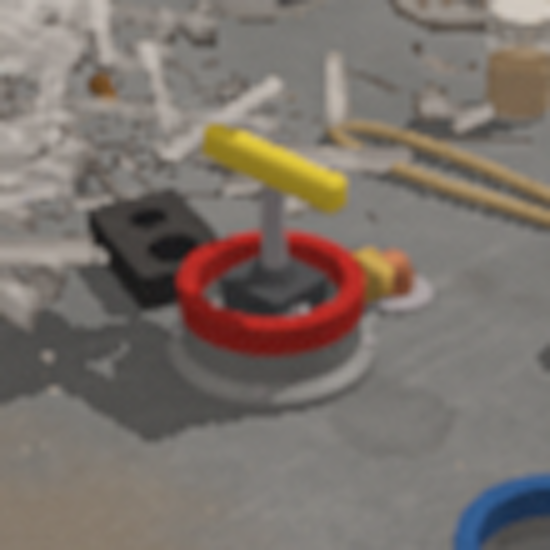

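```bash
python3 -c "
from h import *
show(); print(r.close_job())"
```

```text
t 12.15 pos [ 0.6995 -0.0971  0.2307] x [ 0. -0. -1.] jawyaw 10.93 j [-0.298  0.356  1.376 -0.     1.41  -0.489] F [ 0.4 -0.7  0.1] T [-0.09  0.07 -0.01] op 0.0602
the job is handed in; nothing more can be done
None
```

I gripped the T key, seated it square over the red valve's tongue and turned it about 82° clockwise at the gripper. I then eased back 4°, released it and lifted clear. The job was handed in at 12.15 s of the 43 s limit, and it reports no verdict.

- **Seating:** the foot touched the well floor with the tool tip at 0.0904 m, the height expected for a fully seated key.
- **Stop:** the turning torque rose from 0.11 to 0.36 to 0.76 N·m over the last 6°, which I read as the valve on its stop. The valve angle can't be read directly. From a handle turn of about 80° less the slack, I estimate at least 1.0 rad; 0.87 is needed.
- **Final pictures:** the key stands upright in the red well, fully down and about 3 mm from the valve axis. I never touched the blue valve, and its tongue looks unmoved. The gripper is clear with no contact force.
- **Disagreements:** a first handle measurement came out 8–10 mm off in y. The top-view mask had missed the shaded end of the handle. A refit against the key's shape in both cameras gave about (0.583, -0.122). The handle angle still differed: 99° from the top view and 93° from the scene view, whose fit was poorer.

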